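# Open the clamped fixative bottle's safety cap

### The job

Open the white bottle that is held in the bench clamp: take its tall ribbed safety cap by the sides, gently (squeeze it with no more than about 50 N, as the thin cap cracks), press it down, keep it down while twisting it anticlockwise (seen from above) about a quarter turn until it is free, and lift it straight up. Finish still holding the cap upright about 10 cm above its seat, over the bottle's mouth; do not let go of it, and leave the other things on the bench alone.

Things in the scene. Friction and masses are not known exactly. Their poses are not given: they have to be found in the camera images.
- cap_center (a point): Centre of the white ribbed push-and-turn cap, a round cylinder 50 mm across (52 over its fine ribs), 40 mm high, about 40 g: on its axis, 20 mm below its flat top. z up, x along the small pointer ridge on its top. It starts locked on the bottle, its x along the bottle's x, this point at the bottle's z = 144 mm. It has up to 1.5 mm of sideways play.
- cap_seat (a point): Fixed point of the bottle where the locked cap's centre sits (bottle z = 144 mm). The lock: the cap must be 4 mm or more down (6 is good, 8 is a hard stop) to turn past tabs that end 46 degrees from the start; between 50 and 135 degrees anticlockwise (aim for 75 to 80) it is free and lifts straight off. Clockwise it is blocked, and unpressed it turns only a few degrees.
- bottle_insert (a joint): Spring insert in the bottle's mouth that pushes the cap up: 0 (m) with the cap locked, + as it is pressed down (0.006 = cap 6 mm down), to -0.003 when the cap is free or off, so a freed cap pops up 3 mm. It pushes with about 7 N at 0 and 0.8 N more per mm pressed.
- bottle: White bottle fixed in an aluminium bench clamp that does not move; origin under its centre at bench height, z up the bottle's and cap's axis, y to the clamp's black thumbscrew (ends at y = 74, z = 50 mm). Base 100 x 100 x 12 mm, jaws at y = +-43 mm up to z = 70; bottle 72 mm across up to z = 88, 30 mm neck from z = 111 to its rim at 148. Cap's lower edge at z = 124, its top at 164.
- wide_jar: bystander: squat closed white jar, 80 mm across, 96 mm high with a flat 76 mm lid, standing loose on the bench (no clamp); origin under its centre
- slide_box: bystander: open yellow slide box 100 x 45 x 22 mm; origin under its centre
- specimen_chuck: bystander: steel mushroom-shaped specimen chuck, 36 mm across, 26 mm high; origin under its centre
- stain_jar: bystander: small glass staining jar 60 x 55 x 85 mm with black lid; origin under its centre
- mould_rack: bystander: aluminium plate 120 x 80 mm with six steel moulds, 24 mm high; origin under its centre
- wide_brush: bystander: brush with red handle lying on the bench; origin on its underside

How it is judged:
By the outcome, as a careful person would: the job done as asked, in the order asked, and still so for the second after the job is handed in, while the arm keeps its last pose, push and grip.
It also fails if it takes over 38 s, if anything falls off the work surface, if the arm or the gripper's body presses on something with over 40 N, if the wrist force passes 120 N, or if a joint passes its speed limit or range.

### The arm

A 6-joint arm with a two-finger parallel gripper is mounted at the origin on the work surface. World frame = base frame: x ahead of the robot, y to its left, z up, the work surface at z = 0. Lengths are in m, angles in rad, forces in N, time in s.
With the tool pointing down it reaches from about 0.4 to 0.825 m from the base axis. Payload 7 kg.
Tool frame: the origin (TCP) lies on the centre line of the jaws, within the pads' length; the fingertips stand 22 mm ahead of it and the grasp point (between the pads) lies 3 mm ahead of it; z points along the fingers, y is the line along which they close (so a half turn about z gives the same grasp; the last joint's range is limited). The gripper opens to 88 mm and grips with 3 to 60 N. Pads are 19 mm wide; open, the fingers measure 130 mm over their backs; the gripper's body (78 mm by 193 mm) begins 47 mm behind the grasp point.
Start: joints at [-1.029, 0.359, 0.012, 0, -1.224, -0.288], TCP at [0.169, -0.653, 0.249] pointing down, gripper open.
Joint ranges: [-3.07, 3.07], [-1.43, 2.12], [-1.02, 1.25], [-3.03, 1.67], [-3.05, -0], [-3.03, 3.03]. Speed limits (rad/s): [2.39, 2.39, 3.01, 3.14, 3.14, 3.14].

### API

Orientations are given as [roll, pitch, yaw] about the fixed x, y, z axes, in that order (R = Rz(yaw) Ry(pitch) Rx(roll)).
In Python, from station import monitor, viewer, order gives the robot as it stands. The module is installed in compiled form; this text tells all that it offers.
- The arm moves only by the tool servo_tool, never from a script. Its argument "targets" is a list of rows, each an object with "angular": the turn, a rotation vector about the tool's x, y, z in degrees, a list of three; "xyz": the shift along the tool's x, y, z in cm, a list of three; "claw": the finger opening in cm, from 0 to 8.76. A call has 1 to 20 rows; each row shifts and turns the commanded pose from where the row before left it, along the tool's axes as they then stand; what a row does not reach is not made up. A row lasts 1/10 s, in which the tool goes at most 50 mm and 8.59 degrees, less where a joint would pass 70% of its speed; a pose out of reach is approached as far as the arm can. A call is refused whole if a number of a shift passes 5 or a number of a turn 8.59, either way. A call with a gripper value outside its range is refused whole. The fingers move at their own pace and stop on an object; "force" is the grip in N (left out, the last holds). Time passes only in rows, so rows that do not move let the fingers close. It gives the time, the measured TCP pose, the force, the opening and the grip force at its end, in the units of the state.
- monitor.get_state(): the state, without advancing time (a new reading comes with each control period).
- viewer.grab_frame(name): name is "scene" or "top" or "wrist"; returns a dict with "color" (420x560x3 uint8, blue, green, red), "fovy" (degrees; the focal length in pixels is half the picture's height over the tangent of half this angle, whatever the lens; pixels are square), "cx", "cy" (the principal point, pixels), "R" (3x3) and "t" (3): a world point X has camera coordinates R X + t. Camera axes: x right, y down, z forward; pixel columns grow to the right and rows downward; lengths in m; the calibration is good to about 2 mm. A picture is of the moment at which its call begins. There is no depth.
- order.job_done(): hands the job in; it is judged then, once.
The state is a dict: "t": time; "q": joint angles; "qd": joint speeds; "joint_efforts": joint torques, N m; "eef_pos": TCP position; "ee_rot": TCP orientation; "force": force on the tool from outside, world axes, zero at the start; "moment": the same for the moment, N m; "width": finger opening in m; "gripper_force": force on a finger pad.
Only numpy, scipy, OpenCV 4.12 (cv2) and the standard library are available. Lean on these libraries where they do the work, as an engineer would, in place of code of your own. Each camera call takes 0.05 s, during which the arm holds its last target. There are 200 camera calls.

## Working session

There is one attempt and no reset: what is moved stays moved. The work goes in short steps, Python scripts to look and compute and a tool call to move; the robot and the scene stay as the last step left them, time stands still between calls to the robot, and variables do not carry over. Pictures are saved under pics/ and viewed, at most 10 in all, crops included, and the job is handed in when it is done.

Besides the shell and the picture viewer there is one more tool, called after "Call:" as a command line: name --argument value ..., lists and objects as JSON in quotes. servo_tool: Moves the arm, as the interface text tells. Its arguments: {"type":"object","properties":{"targets":{"type":"array"},"force":{"type":"number"}},"required":["targets"]}

```bash
mkdir -p pics
cat > h.py <<'E'
import numpy as np,cv2,json
from station import monitor,viewer,order
def grab(name,fn):
    f=viewer.grab_frame(name); cv2.imwrite('pics/'+fn,f['color'])
    return f
def cam(f):
    h=f['color'].shape[0]; F=h/2/np.tan(np.radians(f['fovy'])/2)
    return F,f['cx'],f['cy'],np.array(f['R']),np.array(f['t'])
def ray(f,u,v):
    F,cx,cy,R,t=cam(f); return -R.T@t, R.T@np.array([(u-cx)/F,(v-cy)/F,1])
def at_z(f,u,v,z):
    o,d=ray(f,u,v); return o+d*(z-o[2])/d[2]
def proj(f,X):
    F,cx,cy,R,t=cam(f); c=R@np.array(X)+t; return np.array([F*c[0]/c[2]+cx,F*c[1]/c[2]+cy])
E
python3 - <<'E'
from h import *
import pickle
fs={n:grab(n,n+'0.png') for n in('scene','top')}
pickle.dump(fs,open('f0.pkl','wb'))
for n in fs:print(n,[np.round(x,3).tolist() for x in cam(fs[n])])
print(monitor.get_state())
a=np.vstack([fs['scene']['color'],fs['top']['color']])
cv2.imwrite('pics/both0.png',cv2.resize(np.hstack([fs['scene']['color'],fs['top']['color']]),(800,300),interpolation=cv2.INTER_AREA))
E
```

```text
scene [533.574, 275.997, 211.53, [[0.814, 0.58, -0.009], [0.392, -0.562, -0.728], [-0.428, 0.59, -0.685]], [-0.386, -0.116, 1.666]]
top [471.613, 276.344, 218.297, [[0.022, -1.0, -0.009], [-0.994, -0.021, -0.107], [0.106, 0.011, -0.994]], [-0.016, 0.512, 1.196]]
{'t': 0.1, 'q': array([-1.02889837e+00,  3.59344313e-01,  1.11756257e-02, -3.27983114e-04,
       -1.22408789e+00, -2.88077495e-01]), 'qd': array([ 0.00058871, -0.00357652,  0.00394309,  0.00068349,  0.00118209,
       -0.00104427]), 'joint_efforts': array([-1.72790085e-03, -5.84164488e+01,  2.93750203e+01,  7.01548666e+00,
        1.02288093e-02, -6.65445964e-05]), 'eef_pos': array([ 0.16936912, -0.65300151,  0.247705  ]), 'ee_rot': array([ 3.14010497e+00, -1.19277306e-04, -2.88788378e+00]), 'force': array([-0.55792592,  0.03058448,  0.09349257]), 'moment': array([ 0.0003505 ,  0.00025256, -0.01400272]), 'gripper_force': 0.0, 'width': 0.08752958401271879}
```

View pics/top0.png

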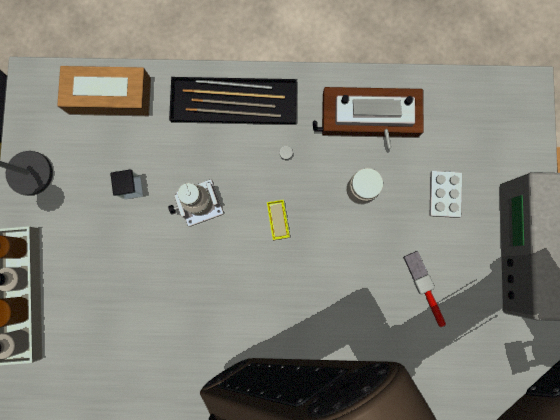

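View pics/scene0.png

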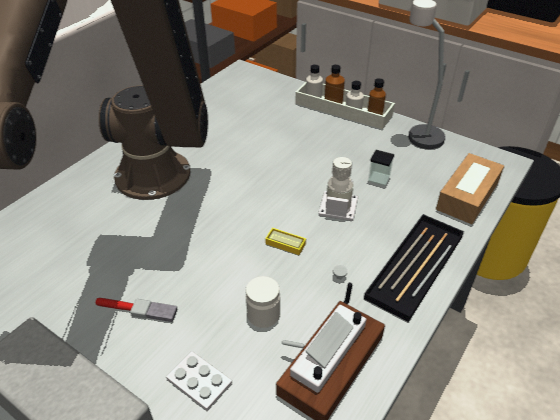

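Top view: cap at about (187,190), thumbscrew at (172,210), and the jar at (367,184) is the bystander. In the scene view the cap top is at (342,162). I'll zoom in next.

Run:
```python
from h import *
import pickle
fs=pickle.load(open('f0.pkl','rb'))
a=cv2.resize(fs['top']['color'][160:240,150:240],None,fx=4.4,fy=4.4,interpolation=cv2.INTER_CUBIC)
b=cv2.resize(fs['scene']['color'][145:225,300:390],None,fx=4.4,fy=4.4,interpolation=cv2.INTER_CUBIC)
cv2.imwrite('pics/crop0.png',np.hstack([a,b]))
print(at_z(fs['top'],187.5,190,.164),at_z(fs['scene'],342,162,.164))
print(at_z(fs['top'],172,210,.05))
```

```text
[0.55896614 0.20124979 0.164     ] [0.54995803 0.20207039 0.164     ]
[0.52514858 0.26197703 0.05      ]
```

View pics/crop0.png

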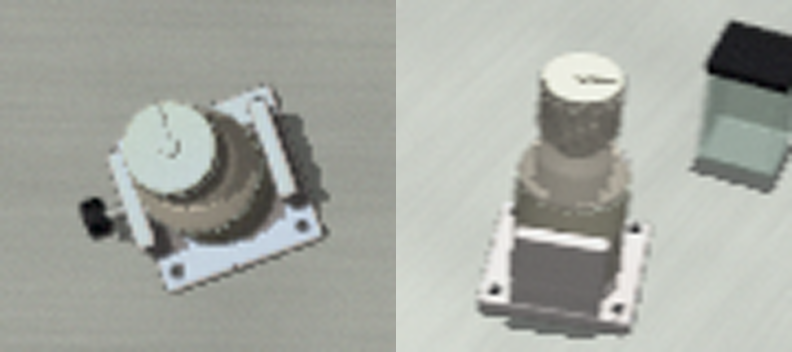

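Run:
```python
from h import *
import pickle
fs=pickle.load(open('f0.pkl','rb'))
T=fs['top'];P=lambda u,v,z:at_z(T,150+u/4.4,160+v/4.4,z)
print('captop',P(169,149,.164),at_z(fs['scene'],342.5,162.7,.164))
print('base',(P(275,88,.012)+P(172,290,.012))/2, 'edge',P(325,232,.012)-P(172,290,.012),'e2',P(275,88,.012)-P(325,232,.012))
print('screw',P(90,219,.05)); d=P(258,98,.07)-P(290,195,.07);print('jaw yaw',np.degrees(np.arctan2(d[1],d[0])))
print('scene base',(at_z(fs['scene'],300+85/4.4,145+305/4.4,.012)+at_z(fs['scene'],300+254/4.4,145+222/4.4,.012))/2)
# triangulate the cap
o1,d1=ray(T,188.4,193.9);o2,d2=ray(fs['scene'],342.5,162.7)
s=np.linalg.lstsq(np.c_[d1,-d2],o2-o1,rcond=None)[0];print(o1+d1*s[0],o2+d2*s[1])
```

```text
captop [0.54994189 0.19875409 0.164     ] [0.55260518 0.20019557 0.164     ]
base [0.5503564  0.19545452 0.012     ] edge [ 0.03678155 -0.09024798  0.        ] e2 [0.08678202 0.03315479 0.        ]
screw [0.52565055 0.2659621  0.05      ]
jaw yaw 20.091777323419137
scene base [0.55423016 0.19957345 0.012     ]
[0.55004557 0.19901658 0.16278415] [0.55230811 0.20078049 0.16349193]
```

Cap axis is at about (0.551, 0.200), vertical, with clamp yaw about 20°. I'll move over it in two legs.

Call:
servo_tool --targets '[{"xyz": [-3,2.6,0],"angular": [0,0,0],"claw": 8.76},{"xyz": [-3,2.6,0],"angular": [0,0,0],"claw": 8.76},{"xyz": [-3,2.6,0],"angular": [0,0,0],"claw": 8.76},{"xyz": [-3,2.6,0],"angular": [0,0,0],"claw": 8.76},{"xyz": [-3,2.6,0],"angular": [0,0,0],"claw": 8.76},{"xyz": [-3,2.6,0],"angular": [0,0,0],"claw": 8.76},{"xyz": [-3,2.6,0],"angular": [0,0,0],"claw": 8.76},{"xyz": [-3,2.6,0],"angular": [0,0,0],"claw": 8.76},{"xyz": [-3,2.6,0],"angular": [0,0,0],"claw": 8.76},{"xyz": [-3,2.6,0],"angular": [0,0,0],"claw": 8.76},{"xyz": [-3,2.6,0],"angular": [0,0,0],"claw": 8.76},{"xyz": [-3,2.6,0],"angular": [0,0,0],"claw": 8.76},{"xyz": [-3,2.6,0],"angular": [0,0,0],"claw": 8.76},{"xyz": [-3,2.6,0],"angular": [0,0,0],"claw": 8.76}]'

```text
t: 1.5
eef_pos: [0.4851, -0.194, 0.2484]
ee_rot: [3.141, -0.0, -2.888]
force: [1.0, -0.8, -1.2]
width: 0.0874
gripper_force: 0.0
```

Call:
servo_tool --targets '[{"xyz": [-1.35,3,0],"angular": [0,0,0],"claw": 8.76},{"xyz": [-1.35,3,0],"angular": [0,0,0],"claw": 8.76},{"xyz": [-1.35,3,0],"angular": [0,0,0],"claw": 8.76},{"xyz": [-1.35,3,0],"angular": [0,0,0],"claw": 8.76},{"xyz": [-1.35,3,0],"angular": [0,0,0],"claw": 8.76},{"xyz": [-1.35,3,0],"angular": [0,0,0],"claw": 8.76},{"xyz": [-1.35,3,0],"angular": [0,0,0],"claw": 8.76},{"xyz": [-1.35,3,0],"angular": [0,0,0],"claw": 8.76},{"xyz": [-1.35,3,0],"angular": [0,0,0],"claw": 8.76},{"xyz": [-1.35,3,0],"angular": [0,0,0],"claw": 8.76},{"xyz": [-1.35,3,0],"angular": [0,0,0],"claw": 8.76},{"xyz": [-1.35,3.2,0],"angular": [0,0,0],"claw": 8.76},{"xyz": [0,0,0],"angular": [0,0,0],"claw": 8.76},{"xyz": [0,0,0],"angular": [0,0,0],"claw": 8.76}]'

```text
t: 2.9
eef_pos: [0.5501, 0.1961, 0.2478]
ee_rot: [-3.141, -0.001, -2.886]
force: [0.2, -0.3, -0.5]
width: 0.0879
gripper_force: 0.0
```

Run:
```python
from h import *
import pickle
f=grab('wrist','w1.png');pickle.dump(f,open('w1.pkl','wb'))
s=monitor.get_state();print(s['eef_pos'],s['ee_rot'],s['q'],s['force'])
print(proj(f,[.551,.2,.164]))
```

```text
[0.55010869 0.19534481 0.24802545] [-3.14120881e+00 -1.20507355e-03 -2.88733741e+00] [ 6.75897090e-01  2.10790312e-01 -1.94968876e-01 -1.55507968e-04
 -1.16629377e+00 -1.99237665e+00] [-0.44265002 -0.09461928 -0.59587032]
[286.15025985 232.67643712]
```

View pics/w1.png

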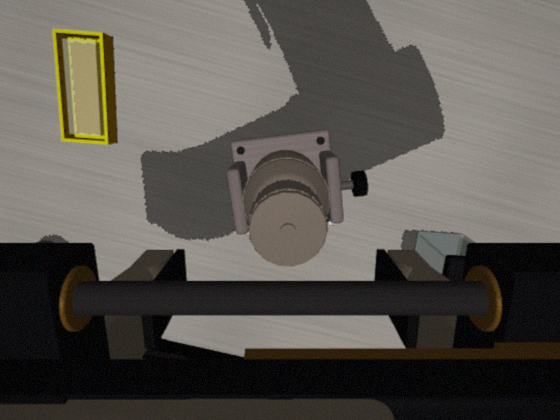

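The wrist view shows the cap top as a circle centred near (288.5,227), about 77 px across, with clear space for both fingers.

Run:
```python
from h import *
import pickle
f=pickle.load(open('w1.pkl','rb'))
g=cv2.medianBlur(cv2.cvtColor(f['color'],cv2.COLOR_BGR2GRAY),3)
c=cv2.HoughCircles(g,cv2.HOUGH_GRADIENT,1.5,20,param1=80,param2=15,minRadius=34,maxRadius=43)
for u,v,r in c[0][:6]:
    if 240<u<330 and 180<v<270:print(u,v,r,at_z(f,u,v,.164))
print(at_z(f,288.5,227,.164))
```

```text
287.25 231.75 38.8 [0.55023417 0.2005106  0.164     ]
285.75 198.75 42.1 [0.5299273  0.19414524 0.164     ]
[0.54701824 0.2004622  0.164     ]
```

Call:
servo_tool --targets '[{"xyz": [-0.15,0.45,0],"angular": [0,0,0],"claw": 8.76},{"xyz": [0,0,2],"angular": [0,0,0],"claw": 8.76},{"xyz": [0,0,2],"angular": [0,0,0],"claw": 8.76},{"xyz": [0,0,2],"angular": [0,0,0],"claw": 8.76},{"xyz": [0,0,2],"angular": [0,0,0],"claw": 8.76},{"xyz": [0,0,1],"angular": [0,0,0],"claw": 8.76},{"xyz": [0,0,0.9],"angular": [0,0,0],"claw": 8.76},{"xyz": [0,0,0],"angular": [0,0,0],"claw": 8.76},{"xyz": [0,0,0],"angular": [0,0,0],"claw": 8.76}]'

```text
t: 3.85
eef_pos: [0.5512, 0.2003, 0.1502]
ee_rot: [3.142, 0.001, -2.888]
force: [0.4, -0.4, 1.3]
width: 0.0877
gripper_force: 0.0
```

Call:
servo_tool --targets '[{"xyz": [0,0,0],"angular": [0,0,0],"claw": 6.5},{"xyz": [0,0,0],"angular": [0,0,0],"claw": 5.6},{"xyz": [0,0,0],"angular": [0,0,0],"claw": 5.4},{"xyz": [0,0,0],"angular": [0,0,0],"claw": 5.3},{"xyz": [0,0,0],"angular": [0,0,0],"claw": 5.2},{"xyz": [0,0,0],"angular": [0,0,0],"claw": 5.1},{"xyz": [0,0,0],"angular": [0,0,0],"claw": 5.0},{"xyz": [0,0,0],"angular": [0,0,0],"claw": 5.0}]' --force 20

```text
t: 4.65
eef_pos: [0.5507, 0.2009, 0.1495]
ee_rot: [3.141, 0.0, -2.888]
force: [-1.3, 4.5, 0.2]
width: 0.0501
gripper_force: 2.4
```

Call:
servo_tool --targets '[{"xyz": [0,0,0],"angular": [0,0,0],"claw": 4.5},{"xyz": [0,0,0],"angular": [0,0,0],"claw": 4.0},{"xyz": [0,0,0],"angular": [0,0,0],"claw": 4.0},{"xyz": [0,0,0],"angular": [0,0,0],"claw": 4.0}]' --force 40

```text
t: 5.05
eef_pos: [0.5507, 0.2009, 0.1495]
ee_rot: [3.141, 0.0, -2.888]
force: [-2.3, 5.1, 0.3]
width: 0.0496
gripper_force: 40.0
```

Call:
servo_tool --targets '[{"xyz": [0.02,0.08,0.1],"angular": [0,0,0],"claw": 4.0},{"xyz": [0,0,0.1],"angular": [0,0,0],"claw": 4.0},{"xyz": [0,0,0.1],"angular": [0,0,0],"claw": 4.0},{"xyz": [0,0,0.1],"angular": [0,0,0],"claw": 4.0},{"xyz": [0,0,0.1],"angular": [0,0,0],"claw": 4.0},{"xyz": [0,0,0.1],"angular": [0,0,0],"claw": 4.0},{"xyz": [0,0,0],"angular": [0,0,0],"claw": 4.0},{"xyz": [0,0,0],"angular": [0,0,0],"claw": 4.0}]'

```text
t: 5.85
eef_pos: [0.5507, 0.201, 0.1449]
ee_rot: [-3.141, 0.001, -2.887]
force: [-4.8, 0.4, 10.9]
width: 0.05
gripper_force: 40.0
```

Call:
servo_tool --targets '[{"xyz": [0.05,0,0.1],"angular": [0,0,0],"claw": 4.0},{"xyz": [0,0,0.08],"angular": [0,0,0],"claw": 4.0},{"xyz": [0,0,0],"angular": [0,0,0],"claw": 4.0},{"xyz": [0,0,0],"angular": [0,0,0],"claw": 4.0}]'

```text
t: 6.25
eef_pos: [0.5507, 0.201, 0.1435]
ee_rot: [-3.141, 0.002, -2.887]
force: [-3.9, 0.3, 11.7]
width: 0.0497
gripper_force: 40.0
```

Call:
servo_tool --targets '[{"xyz": [0,0,0],"angular": [0,0,-4],"claw": 4.0},{"xyz": [0,0,0],"angular": [0,0,-4],"claw": 4.0},{"xyz": [0,0,0],"angular": [0,0,-4],"claw": 4.0},{"xyz": [0,0,0],"angular": [0,0,-4],"claw": 4.0},{"xyz": [0,0,0],"angular": [0,0,-4],"claw": 4.0},{"xyz": [0,0,0],"angular": [0,0,0],"claw": 4.0}]'

```text
t: 6.85
eef_pos: [0.5517, 0.2012, 0.1439]
ee_rot: [-3.14, 0.004, -2.535]
force: [0.6, 1.3, 10.8]
width: 0.0497
gripper_force: 40.0
```

Run:
```python
from h import *
s=monitor.get_state();print({k:np.round(s[k],3) for k in('eef_pos','ee_rot','force','moment','q')})
f=grab('wrist','w2.png')
g=grab('scene','s2.png')
b=cv2.resize(g['color'][120:200,300:390],None,fx=4.6,fy=5.25,interpolation=cv2.INTER_CUBIC)
cv2.imwrite('pics/c2.png',np.hstack([cv2.resize(f['color'],(386,420)),b]))
```

```text
{'eef_pos': array([0.552, 0.201, 0.144]), 'ee_rot': array([-3.14 ,  0.004, -2.535]), 'force': array([ 0.579,  1.258, 10.782]), 'moment': array([0.074, 0.184, 0.008]), 'q': array([ 0.684,  0.302, -0.329,  0.002, -0.936, -1.649])}
```

View pics/c2.png

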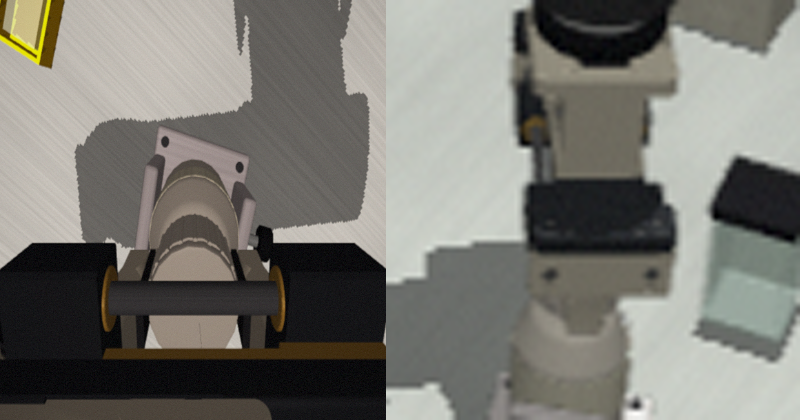

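The fingers hold the cap with the clamp turned relative to the gripper. The ridge near (200,330) stays vertical in the tool view, so the cap is turning with the gripper at about 5.6 mm down. I'll keep twisting.

Call:
servo_tool --targets '[{"xyz": [0,0,0.05],"angular": [0,0,-4],"claw": 4.0},{"xyz": [0,0,0],"angular": [0,0,-4],"claw": 4.0},{"xyz": [0,0,0],"angular": [0,0,-4],"claw": 4.0},{"xyz": [0,0,0],"angular": [0,0,-4],"claw": 4.0},{"xyz": [0,0,0],"angular": [0,0,-4],"claw": 4.0},{"xyz": [0,0,0],"angular": [0,0,-4],"claw": 4.0},{"xyz": [0,0,0],"angular": [0,0,0],"claw": 4.0}]'

```text
t: 7.65
eef_pos: [0.5518, 0.2014, 0.1435]
ee_rot: [-3.139, 0.003, -2.116]
force: [-0.2, 0.3, 11.0]
width: 0.0497
gripper_force: 40.0
```

Call:
servo_tool --targets '[{"xyz": [0,0,0],"angular": [0,0,-4],"claw": 4.0},{"xyz": [0,0,0],"angular": [0,0,-4],"claw": 4.0},{"xyz": [0,0,0],"angular": [0,0,-4],"claw": 4.0},{"xyz": [0,0,0],"angular": [0,0,-4],"claw": 4.0},{"xyz": [0,0,0],"angular": [0,0,-4],"claw": 4.0},{"xyz": [0,0,0],"angular": [0,0,-4],"claw": 4.0},{"xyz": [0,0,0],"angular": [0,0,-4],"claw": 4.0},{"xyz": [0,0,0],"angular": [0,0,-4],"claw": 4.0},{"xyz": [0,0,0],"angular": [0,0,-2],"claw": 4.0},{"xyz": [0,0,0],"angular": [0,0,0],"claw": 4.0},{"xyz": [0,0,0],"angular": [0,0,0],"claw": 4.0}]'

```text
t: 8.75
eef_pos: [0.5518, 0.2014, 0.1435]
ee_rot: [-3.137, 0.001, -1.525]
force: [0.1, 0.6, 10.5]
width: 0.0493
gripper_force: 40.0
```

Run:
```python
from h import *
s=monitor.get_state();print({k:np.round(s[k],3) for k in('eef_pos','ee_rot','force','moment','q','width')})
f=grab('wrist','w3.png')
```

```text
{'eef_pos': array([0.552, 0.201, 0.144]), 'ee_rot': array([-3.137e+00,  1.000e-03, -1.525e+00]), 'force': array([ 0.107,  0.64 , 10.533]), 'moment': array([0.172, 0.251, 0.033]), 'q': array([ 0.684,  0.303, -0.329,  0.002, -0.935, -0.64 ]), 'width': np.float64(0.049)}
```

View pics/w3.png

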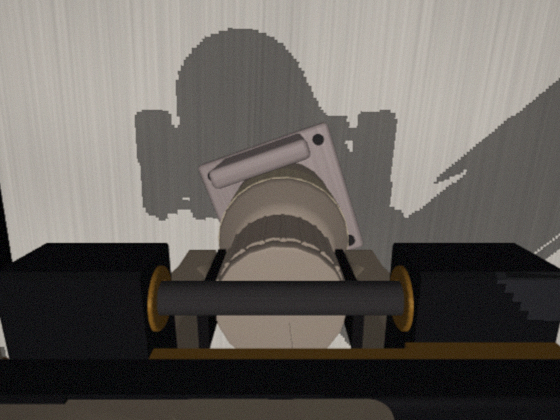

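The ridge at (291,335) hasn't moved in the gripper, so the cap turned about 78° without slipping. Now I'll lift.

Call:
servo_tool --targets '[{"xyz": [0,0,-0.3],"angular": [0,0,0],"claw": 4.0},{"xyz": [0,0,-0.3],"angular": [0,0,0],"claw": 4.0},{"xyz": [0,0,-0.3],"angular": [0,0,0],"claw": 4.0},{"xyz": [0,0,-0.3],"angular": [0,0,0],"claw": 4.0},{"xyz": [0,0,-0.3],"angular": [0,0,0],"claw": 4.0},{"xyz": [0,0,0],"angular": [0,0,0],"claw": 4.0}]'

```text
t: 9.4
eef_pos: [0.5498, 0.2006, 0.1563]
ee_rot: [3.141, -0.0, -1.527]
force: [-0.6, -0.2, 0.0]
width: 0.0493
gripper_force: 40.0
```

Call:
servo_tool --targets '[{"xyz": [0,0,-0.8],"angular": [0,0,0],"claw": 4.0},{"xyz": [0,0,-0.8],"angular": [0,0,0],"claw": 4.0},{"xyz": [0,0,-0.8],"angular": [0,0,0],"claw": 4.0},{"xyz": [0,0,-0.8],"angular": [0,0,0],"claw": 4.0},{"xyz": [0,0,-0.8],"angular": [0,0,0],"claw": 4.0},{"xyz": [0,0,-0.8],"angular": [0,0,0],"claw": 4.0},{"xyz": [0,0,-0.8],"angular": [0,0,0],"claw": 4.0},{"xyz": [0,0,-0.8],"angular": [0,0,0],"claw": 4.0},{"xyz": [0,0,-0.8],"angular": [0,0,0],"claw": 4.0},{"xyz": [0,0,-0.8],"angular": [0,0,0],"claw": 4.0},{"xyz": [0,0,-0.8],"angular": [0,0,0],"claw": 4.0},{"xyz": [0,0,-0.5],"angular": [0,0,0],"claw": 4.0},{"xyz": [0,0,0],"angular": [0,0,0],"claw": 4.0},{"xyz": [0,0,0],"angular": [0,0,0],"claw": 4.0},{"xyz": [0,0,0],"angular": [0,0,0],"claw": 4.0}]'

```text
t: 10.9
eef_pos: [0.5498, 0.2007, 0.2488]
ee_rot: [3.141, -0.0, -1.527]
force: [0.9, -0.1, -0.8]
width: 0.0495
gripper_force: 40.0
```

Run:
```python
from h import *
s=monitor.get_state();print({k:np.round(s[k],3) for k in('eef_pos','ee_rot','force','moment','width','gripper_force')})
g=grab('scene','s4.png');f=grab('wrist','w4.png')
b=cv2.resize(g['color'][80:200,280:400],(400,400),interpolation=cv2.INTER_CUBIC)
cv2.imwrite('pics/c4.png',np.hstack([cv2.resize(f['color'],(400,400)),b]))
```

```text
{'eef_pos': array([0.55 , 0.201, 0.249]), 'ee_rot': array([ 3.141, -0.   , -1.527]), 'force': array([ 0.865, -0.109, -0.794]), 'moment': array([ 0.047,  0.108, -0.033]), 'width': np.float64(0.05), 'gripper_force': np.float64(39.999)}
```

View pics/c4.png

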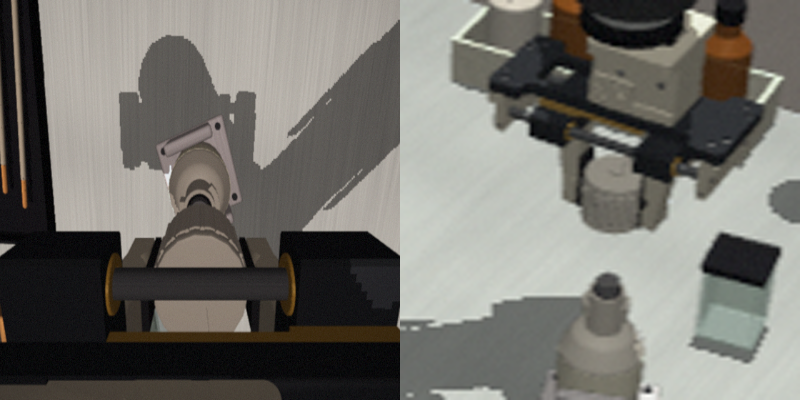

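The cap is held upright between the fingers, in the crop at (612,195), above the open neck at (607,280). The rise is 9.9 cm.

```bash
python3 -c "
from station import order;print(order.job_done())"
```

```text
the job is handed in; nothing more can be done
None
```

The bottle is open and the job is handed in at about 11 s: the cap was pressed 6 mm, turned 78° anticlockwise and lifted straight up, and is still held upright at 40 N about 10 cm above its seat, with nothing else on the bench touched.

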